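# Seat the toolmaker's vise in the rail corner

### The arm

A 7-joint arm with a two-finger parallel gripper is mounted at the origin on the work surface. World frame = base frame: x ahead of the robot, y to its left, z up, the work surface at z = 0. Lengths are in mm, angles in rad, forces in N, time in s.
With the tool pointing down it reaches from about 400 to 900 mm from the base axis. Payload 5.6 kg.
Tool frame: the origin (TCP) lies midway between the tips of the shut fingers; the grasp point (between the pads) lies 19 mm behind it; z points along the fingers, y is the line along which they close (so a half turn about z gives the same grasp; the last joint's range is limited). The gripper opens to 92 mm and grips with 3 to 60 N. Pads are 20 mm wide; open, the fingers measure 128 mm over their backs; the gripper's body (75 mm by 189 mm) begins 69 mm behind the grasp point.
Start: joints at [-1.288, 0.468, -0.012, 1.603, 0.006, 1.071, -0.056], TCP at [208.085, 615.8, 214.592] pointing down, gripper open.
Joint ranges: [-2.53, 2.53], [-0.31, 2.02], [-1.57, 1.55], [0.28, 2.44], [-1.29, 4.43], [0.15, 1.84], [-2.92, 2.92]. Speed limits (rad/s): [2.57, 2.57, 3.14, 3.14, 3.14, 3.14, 3.14].

### API

Orientations are given as a rotation vector (axis times angle).
In Python, from cell import robot, grip, kin, viewer gives the robot as it stands. Calls block until the motion is done:
- robot.movep(position, orientation): joint-space move of the TCP to a pose.
- robot.servo_line(position, feed=150, rotation=None): straight line of the TCP; rotation=None keeps the orientation; feed is the mean speed in mm/s.
- robot.goto_joints(angles): joint-space move.
- grip(opening, newtons=None): opening from 0.0 (shut) to 1.0 (fully open); newtons is the grip in N (None keeps the last); returns when the fingers have stopped.
- robot.hold(seconds).
- kin.ik(position, orientation): joint angles nearest the present ones, or None.
- robot.observe(): the state.
- viewer.read_camera(name): name is "side" or "top"; returns the picture (480x640x3 uint8, red, green, blue); there is no depth.
- viewer.camera_info(name): a dict with "camera_matrix" (3x3 intrinsics, pixels), "R" (3x3) and "t" (3): a world point X has camera coordinates R X + t. Camera axes: x right, y down, z forward; pixel columns grow to the right and rows downward; lengths in mm; the calibration is good to about 2 mm. A picture is of the moment at which its call begins. camera_info takes no time and is no camera call.
A pose or a line that the arm cannot do raises robot.IKError and nothing moves.
- robot.job_done(): hands the job in; it is judged then, once.
Trained networks look in the newest picture that a camera, given by its name, has taken for a name from the list of things; names that differ only in an ending like _2 or _b are one class to them, and where a whole thing is asked for, a point or a joint stands for the part that bears it (a point fixed in the world has none). Each returns a list of dicts, best first, with "confidence" (0 to 1); they miss things now and then, are a little off and sometimes report something else, mostly with a low value. They report only what shows in the picture. A call takes as long as a camera call. They do not tell look-alikes from the thing itself.
- viewer.silhouettes(name, camera): "mask" (480x640 bool, what is visible of it).
- viewer.pinpoint(name, camera): "at" ([x, y, z] in mm, in the coordinates of the camera as it stood for that picture, good to about 4 mm: a listed point, or the origin of a listed thing).
The state is a dict: "t": time; "joints": joint angles; "joint_velocities": joint speeds; "joint_torque": joint torques, N m; "tcp_pos": TCP position; "tcp_rot": TCP orientation; "contact_force": force on the tool from outside, world axes, zero at the start; "wrist_torque": the same for the moment, N m; "grip_width": opening from 0.0 (shut) to 1.0 (fully open); "grip_force": force on a finger pad.
Only numpy, scipy, OpenCV 4.12 (cv2) and the standard library are available. Lean on these libraries where they do the work, as an engineer would, in place of code of your own. Each camera call takes 0.05 s, during which the arm holds its last target. There are 200 camera calls.

### The job

Set up the small blue-based vise for drilling: push it along the table until its long side lies flat against the dark steel rail, then, keeping it against the rail, push it sideways until its end butts against the yellow stop (not the black one). Only push the vise, never lift or tip it, leave the other things on the table where they are, and finish with the robot clear.

Things in the scene. Friction and masses are not known exactly. Their poses are not given: they have to be found in the camera images.
- vise: Loose small vise, about 0.6 kg: a plain flat-sided blue base block 50 (x) x 110 (y) x 22 mm high, steel jaws on it to 44 mm and a brass workpiece to 50 mm; nothing juts beyond the base. Origin: centre of its underside; y along its length, z up. Starts with its centre 85 to 115 mm in front of the rail's face, turned up to 0.35 rad from it. Slides with dry friction (some 3 to 9 N).
- rail: Fixed dark steel rail across the table beyond the vise, 420 mm long (y), 20 mm thick, 30 mm high, a 6 mm high foot behind it. Origin: middle of its front face (towards robot and vise) at table height; x points away from the robot, square to that face; y along the rail. Vise flat against it: vise origin at x = -25 mm in this frame. Turned up to 0.25 rad.
- yellow_stop: Fixed yellow stop near the rail's left or right end (varies): a block 24 mm wide along the rail, standing out 45 mm in front of the rail's face, 41 mm high, steel thumbscrew on top to 53 mm. Origin: in the plane of the rail's front face, mid-width, at table height; axes as the rail's. Vise against it: vise origin 67 mm from this origin along the rail, on the side of the rail's middle.
- black_stop: Fixed black stop of the same shape and size as the yellow one, near the rail's other end, same origin and axes; not used in this job.
- chuck: Loose dark steel drill chuck standing upright, 45 mm diameter, 54 mm high, near the front of one end of the rail; origin at the centre of its underside. To be left alone.
- bushing: Loose brass bushing (short tube) standing upright, 40 mm diameter, 35 mm high, near the front of the rail's other end; origin at the centre of its underside. To be left alone.
- oil_bottle: Loose white bottle with red cap, 56 mm diameter, 120 mm high, to one side; origin at the centre of its underside. To be left alone.
- jar: Loose pale see-through jar with orange lid, 64 mm diameter, 75 mm high, to one side; origin at the centre of its underside. To be left alone.
- screwdriver: Loose screwdriver with a black handle, about 200 mm long, lying on the table right of the robot; origin about the middle of its length. To be left alone.
- carton: Loose orange carton 60 x 90 x 40 mm behind the rail; origin at the centre of its underside. To be left alone.
- bit_block: Loose wooden block 55 x 130 x 28 mm with two rows of bits standing in it to 54 mm, behind the rail; origin at the centre of its underside. To be left alone.
Things that resemble listed ones, but are neither listed nor needed, are in the scene too. What is shaped like the vise but green is not meant.

How it is judged:
By the outcome, as a careful person would: the job done as asked, in the order asked, and still so for the second after the job is handed in, with the robot touching nothing.
It also fails if it takes over 48 s, if anything falls off the work surface, if the arm or the gripper's body presses on something with over 40 N, if the wrist force passes 120 N, or if a joint passes its speed limit or range.

## Working session

There is one attempt and no reset: what is moved stays moved. The work goes in short steps, each a Python script; the robot and the scene stay as the last script left them, time stands still between calls to the robot, and variables do not carry over. Pictures are saved under pics/ and viewed, at most 10 in all, crops included, and the job is handed in when it is done.

```bash
ls; mkdir -p pics; python3 - <<'E'
from cell import robot, grip, kin, viewer
import cv2,numpy as np
for c in ["top","side"]:
    im=viewer.read_camera(c); cv2.imwrite(f"pics/{c}0.png",im[:,:,::-1])
    I=viewer.camera_info(c);R=np.array(I["R"]);t=np.array(I["t"]);K=np.array(I["camera_matrix"])
    print(c,K.tolist(),"pos",(-R.T@t).round(),R.round(2).tolist())
    for n in ["vise","rail","yellow_stop","black_stop","chuck","bushing","oil_bottle","jar","screwdriver"]:
        for d in viewer.pinpoint(n,c)[:3]:
            X=np.array(d["at"]);p=K@X
            print(n,round(d["confidence"],2),(R.T@(X-t)).round(),(p[:2]/p[2]).round())
s=robot.observe();print(s)
E
```

```text
pics
top [[495.03139124747025, 0.0, 320.73111009200346], [0.0, 495.03139124747025, 236.5545694616799], [0.0, 0.0, 1.0]] pos [ 279.   13. 1332.] [[0.02, -1.0, 0.02], [-0.98, -0.02, -0.18], [0.18, -0.02, -0.98]]
vise 0.88 [361. -31.  -0.] [327. 297.]
vise 0.75 [487.  84.  -1.] [286. 249.]
vise 0.66 [350. 216.  -1.] [235. 299.]
rail 0.66 [589.  31.   1.] [306. 213.]
yellow_stop 0.84 [ 560. -144.    3.] [370. 225.]
yellow_stop 0.62 [499. 265.   0.] [219. 243.]
black_stop 0.86 [617. 187.  -1.] [250. 202.]
chuck 0.55 [498. 262.   3.] [220. 244.]
bushing 0.47 [ 406. -142.    3.] [369. 281.]
oil_bottle 0.61 [424. 417.   1.] [161. 270.]
jar 0.67 [ 480. -402.    1.] [464. 256.]
screwdriver 0.72 [ 288. -309.    3.] [432. 326.]
side [[483.5089301046069, 0.0, 324.4379438601584], [0.0, 483.5089301046069, 235.42680134100655], [0.0, 0.0, 1.0]] pos [  43. -815.  639.] [[0.85, -0.52, -0.01], [-0.28, -0.46, -0.84], [0.43, 0.72, -0.54]]
vise 0.76 [362. -32.   4.] [264. 273.]
vise 0.74 [350. 218.   1.] [217. 225.]
rail 0.76 [588.  33.  -2.] [336. 233.]
yellow_stop 0.57 [ 565. -144.   -1.] [371. 272.]
bla
[... 369 characters left out ...]
 array([-1.28798471,  0.46749311, -0.01160476,  1.60272961,  0.00605372,
        1.07140186, -0.05630611]), 'joint_velocities': array([ 0.00209992,  0.00085903,  0.0012547 ,  0.00027813, -0.00107287,
        0.00039697,  0.00109546]), 'joint_torque': array([-3.67584735e-04, -5.20418358e+01, -1.21622786e-02, -2.44066894e+01,
       -5.66680881e-02,  1.13254198e-02,  8.72800882e-06]), 'tcp_pos': array([208.10169813, 615.77780143, 214.58457315]), 'tcp_rot': array([ 5.09582688e-01,  3.09990296e+00, -1.00793393e-05]), 'contact_force': array([-0.95314181,  0.20628247, -0.59285165]), 'wrist_torque': array([-0.03987845, -0.01347333, -0.01385343]), 'grip_force': 0.0, 'grip_width': 1.0004444227873635}
```

```bash
python3 - <<'E'
import cv2
a=cv2.imread("pics/top0.png")[160:360,140:400];cv2.imwrite("pics/top0c.png",cv2.resize(a,None,fx=3,fy=3,interpolation=cv2.INTER_CUBIC)[:600])
a=cv2.imread("pics/side0.png")[150:350,190:450];cv2.imwrite("pics/side0c.png",cv2.resize(a,None,fx=3,fy=3,interpolation=cv2.INTER_CUBIC)[:600])
E
```

```text
(no output)
```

View pics/top0c.png

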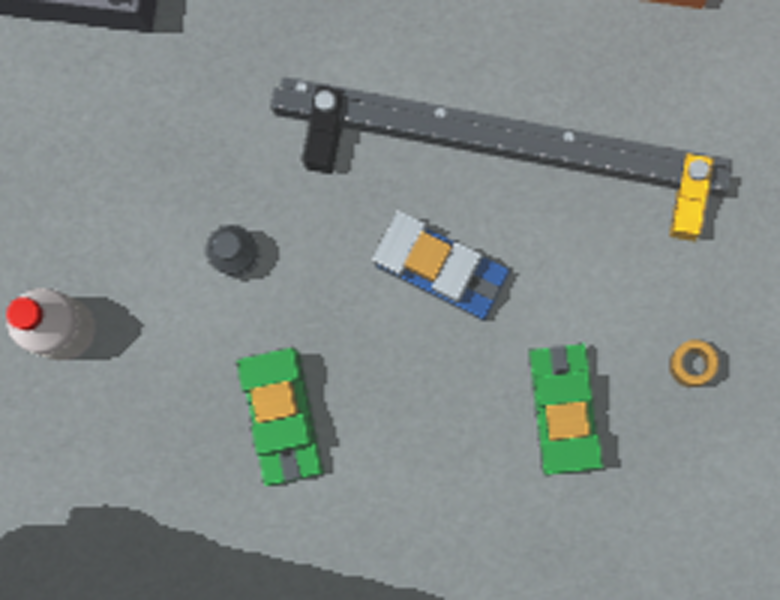

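View pics/side0c.png

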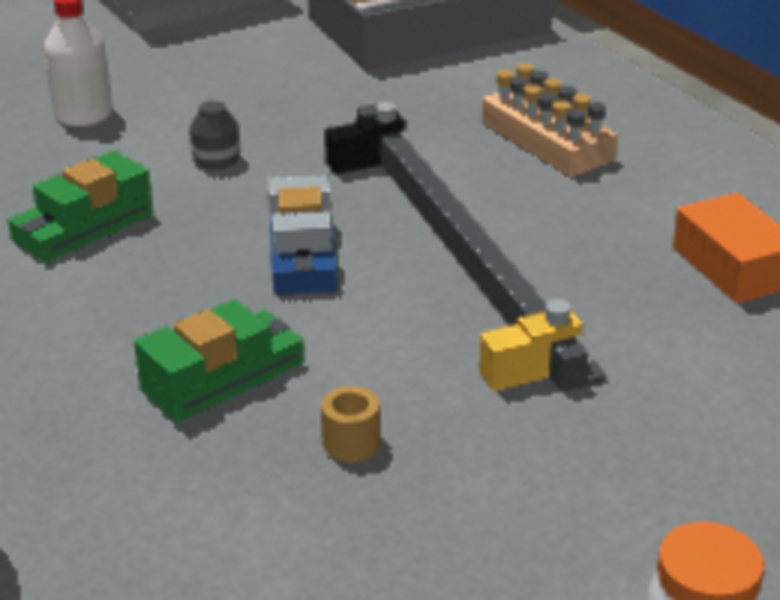

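The top crop shows the blue vise at about (445,262), which is full-picture (288,247). It is turned more than the rail. The yellow stop is at the right end (692,195 in the crop) and the black stop at the left (323,130). The chuck is left of the vise, the bushing at right (695,362), and there are two green decoys in front. The side view agrees. Next I'll refine the poses by fitting silhouettes.

```bash
cat > h.py <<'E'
from cell import robot, grip, kin, viewer
import cv2,numpy as np
from scipy.optimize import minimize
from scipy.spatial.transform import Rotation as Ro
def box(p,x0,x1,y0,y1,z0,z1):
    c,s=np.cos(p[2]),np.sin(p[2])
    return np.array([[p[0]+c*x-s*y,p[1]+s*x+c*y,z] for x in(x0,x1) for y in(y0,y1) for z in(z0,z1)])
def draw(boxes,cam):
    I=viewer.camera_info(cam);m=np.zeros((480,640),np.uint8)
    for b in boxes:
        q=b@np.array(I["R"]).T+np.array(I["t"]);q=q@np.array(I["camera_matrix"]).T
        q=q[:,:2]/q[:,2:]
        cv2.fillConvexPoly(m,cv2.convexHull(np.round(q*64).astype(np.int32)),255,cv2.LINE_AA,6)
    return m.astype(float)/255
def fit(masks,model,p0,d):
    f=lambda p:sum(np.abs(draw(model(p),c)-m).sum()/m.sum() for c,m in masks.items())
    s=np.vstack([p0]+[np.array(p0)+np.eye(len(p0))[i]*d[i] for i in range(len(p0))])
    r=minimize(f,p0,method="Nelder-Mead",options=dict(initial_simplex=s,maxiter=600))
    return r.x,r.fun
vise=lambda p:[box(p,-25,25,-55,55,0,22),box(p,-25,25,p[3],p[4],22,44)]
rail=lambda p:[box(p,0,20,-210,210,0,30)]
def getmask(n,c,near):  # near: world xyz expected
    I=viewer.camera_info(c);q=np.array(I["camera_matrix"])@(np.array(I["R"])@near+np.array(I["t"]));q=q[:2]/q[2]
    best=None
    for d in viewer.silhouettes(n,c):
        m=d["mask"];ys,xs=np.nonzero(m);e=np.hypot(xs.mean()-q[0],ys.mean()-q[1])
        if e<12 and (best is None or e<best[0]): best=(e,m)
    return None if best is None else best[1].astype(float)
def locate(n,near,model,p0,d,shot=True):
    M={}
    for c in("top","side"):
        if shot: viewer.read_camera(c)
        m=getmask(n,c,np.array(near,float))
        if m is not None: M[c]=m
    print(n,{c:m.sum() for c,m in M.items()})
    return fit(M,model,p0,d) if M else None
E
python3 - <<'E'
from h import *
for a in(-.5,-.2):
    print(locate("vise",(487,83,20),vise,[487,83,a,-20,50],[8,8,.2,10,-10]))
print(locate("rail",(598,32,15),rail,[588.5,32,-.168],[5,5,.05]))
print(robot.observe()["t"])
E
```

```text
vise {'top': np.float64(810.0), 'side': np.float64(812.0)}
(array([ 4.87651329e+02,  8.27109545e+01, -4.60905680e-01, -1.01240568e+01,
        4.84156942e+01]), np.float64(0.24215203322708392))
vise {'top': np.float64(750.0), 'side': np.float64(792.0)}
(array([ 4.88652282e+02,  8.20998999e+01, -4.66693235e-01, -4.15283768e+00,
        4.67491370e+01]), np.float64(0.33843537334125573))
rail {'top': np.float64(1712.0)}
(array([ 5.98666216e+02,  3.15727423e+01, -1.64516685e-01]), np.float64(0.26180364669232176))
1.6
```

```bash
python3 - <<'E'
from h import *
P={}
for k in range(4):
  for c in("top","side"):
    im=viewer.read_camera(c);I=viewer.camera_info(c)
    for n,g in(("rail",(589,32)),("yellow_stop",(562,-144)),("black_stop",(618,187))):
        for d in viewer.pinpoint(n,c):
            X=np.array(I["R"]).T@(np.array(d["at"])-I["t"])
            if np.hypot(*(X[:2]-g))<25: P.setdefault((n,c),[]).append(X);break
    if k==0: cv2.imwrite(f"pics/{c}1.png",im[:,:,::-1])
for k,v in P.items(): print(k,np.mean(v,0).round(1),np.std(v,0).round(1))
A={n:np.mean([np.mean(v,0) for k,v in P.items() if k[0]==n],0)[:2] for n in("rail","yellow_stop","black_stop")}
d=A["black_stop"]-A["yellow_stop"];th=-np.arctan2(d[0],d[1])
o=np.mean(list(A.values()),0);ex=np.array([np.cos(th),np.sin(th)]);ey=np.array([-ex[1],ex[0]])
x=o@ex; O=x*ex+(A["rail"]@ey)*ey
print("theta",th,"O",O,{n:((a-O)@ex,(a-O)@ey) for n,a in A.items()})
out=[]
for c,(r,s) in {"top":((180,240),(220,400)),"side":((170,290),(280,410))}.items():
    im=cv2.resize(cv2.imread(f"pics/{c}1.png")[r[0]:r[1],s[0]:s[1]],None,fx=4,fy=4,interpolation=cv2.INTER_NEAREST)
    m=draw([box([*O,th],0,20,-210,210,0,30)],c)[r[0]:r[1],s[0]:s[1]]
    m=cv2.resize((m>.5).astype(np.uint8),None,fx=4,fy=4,interpolation=cv2.INTER_NEAREST)
    cv2.drawContours(im,cv2.findContours(m,0,2)[0],-1,(0,0,255),1)
    cv2.imwrite(f"pics/{c}_rail.png",im)
print(robot.observe()["t"])
E
```

```text
('rail', 'top') [589.4  30.7   0.7] [0.7 1.4 0.6]
('yellow_stop', 'top') [ 563.6 -142.2    1. ] [0.7 1.7 2.2]
('black_stop', 'top') [ 6.177e+02  1.879e+02 -3.000e-01] [0.5 1.1 0.9]
('rail', 'side') [591.1  31.6  -4.5] [1.9 1.3 0.9]
('yellow_stop', 'side') [ 564.8 -142.8   -2. ] [0.9 0.7 0.5]
('black_stop', 'side') [ 6.211e+02  1.869e+02 -3.000e-01] [0.6 0.6 0.4]
theta -0.1658522800663819 O [592.18115509  30.8497172 ] {'rail': (np.float64(-1.9574342678721843), np.float64(1.0325074129013956e-14)), 'yellow_stop': (np.float64(0.9787171339362608), np.float64(-175.583012043864)), 'black_stop': (np.float64(0.9787171339362537), np.float64(158.87055733491556))}
3.2
```

View pics/top_rail.png

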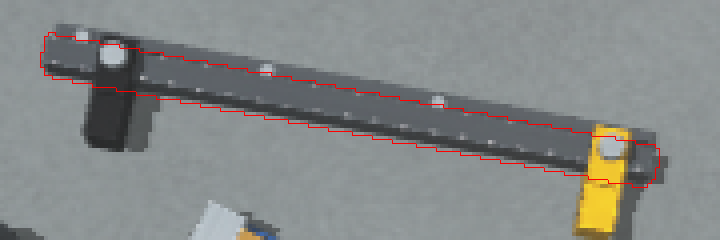

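View pics/side_rail.png

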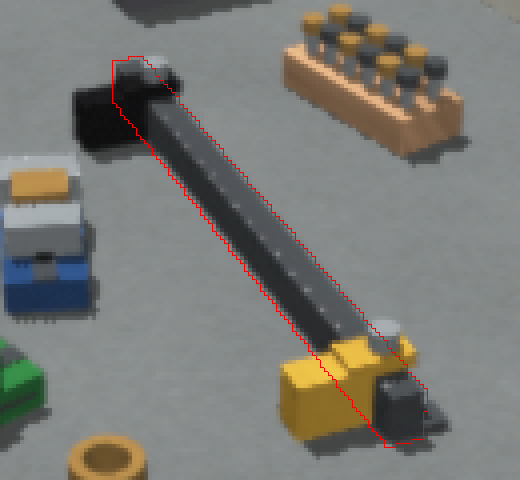

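The outlines agree in angle, and the rail's true face lies about 3 mm further back. The vise fits at (488, 82.5), yaw -0.463. For phase 1 I'll push with two open fingertips, squared to the rail.

```bash
cat >> h.py <<'E'
TH=-0.166;O=np.array([595.,30.5]);EX=np.array([np.cos(TH),np.sin(TH)]);EY=np.array([-EX[1],EX[0]])
W=lambda x,y,z:np.array([*(O+x*EX+y*EY),z])
def down(yaw):  # nearest of the two half turns
    out=[]
    for k in(0,np.pi): out.append((Ro.from_euler("z",yaw+k)*Ro.from_euler("x",np.pi)).as_rotvec())
    return out
def best(pos,yaw):
    q=robot.observe()["joints"];c=[]
    for r in down(yaw):
        j=kin.ik(pos,r)
        if j is not None: c.append((np.abs(np.array(j)-q).max(),r))
    return min(c,key=lambda a:a[0])[1]
def st():
    s=robot.observe();f=np.array(s["contact_force"])[:2];p=s["tcp_pos"]
    return s["t"],(p[:2]-O)@EX,(p[:2]-O)@EY,f@EX,f@EY
E
python3 - <<'E'
from h import *
y=33.5
p=W(-177,y,150); r=best(p,TH); print(r)
grip(.65)
robot.movep(p,r); print(st())
robot.servo_line(W(-177,y,10),feed=150); b=st();print(np.round(b,2))
for x in(-150,-125,-100,-80,-70):
    robot.servo_line(W(x,y,10),feed=60); print(np.round(st(),2))
for c in("top","side"): cv2.imwrite(f"pics/{c}2.png",viewer.read_camera(c)[:,:,::-1])
E
python3 - <<'E'
import cv2,numpy as np
a=cv2.imread("pics/top2.png")[180:270,220:400];b=cv2.imread("pics/side2.png")[170:290,230:410]
cv2.imwrite("pics/c2.png",cv2.resize(np.vstack([a,b]),None,fx=2.8,fy=2.8,interpolation=cv2.INTER_CUBIC))
E
```

```text
[2.60452906e-01 3.13077765e+00 1.91704841e-16]
(5.8833, np.float64(-176.86701518599781), np.float64(34.39613576131963), np.float64(0.20488982385126875), np.float64(-0.3183750681665311))
[   6.97 -176.53   33.76    1.07    0.44]
[ 7.5700e+00 -1.4925e+02  3.3660e+01  3.0000e-02  6.7000e-01]
[ 8.1300e+00 -1.2407e+02  3.3710e+01 -7.0000e-02 -5.2000e-01]
[  8.7  -99.36  33.55  -0.17   0.88]
[  9.18 -79.44  33.5   -0.47  -0.09]
[  9.5  -69.95  33.54  -0.38   1.35]
```

View pics/c2.png

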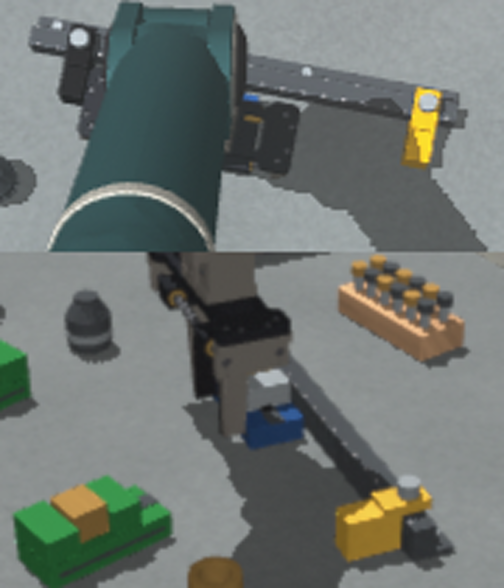

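The picture shows the vise squared against the fingers, just short of the rail. I'll continue in small steps until the contact force rises.

```bash
python3 - <<'E'
from h import *
y=33.5
for x in np.arange(-68,-44,1.5):
    robot.servo_line(W(x,y,10),feed=30); s=st(); print(np.round(s,2))
    if s[3]<-14: break
E
```

```text
[  9.85 -69.42  33.52  -5.1   -0.39]
[ 10.1  -67.69  33.51  -6.02  -0.3 ]
[ 10.35 -65.31  33.44  -2.99  -0.6 ]
[ 1.060e+01 -6.331e+01  3.343e+01 -2.500e+00 -3.000e-02]
[ 1.085e+01 -6.271e+01  3.336e+01 -4.560e+00  5.000e-02]
[ 11.1  -62.72  33.37  -8.94  -1.73]
[ 11.35 -62.76  33.36 -13.12  -1.14]
[ 11.6  -62.74  33.39 -15.91  -2.09]
```

```bash
python3 - <<'E'
from h import *
y=33.5
for x in(-56,-54):
    robot.servo_line(W(x,y,10),feed=30); print(np.round(st(),2))
robot.servo_line(W(-75,y,10),feed=100)
robot.servo_line(W(-85,y,110),feed=200)
r=best(W(-80,125,110),TH+np.pi/2); print(r)
grip(0.0)
robot.movep(W(-80,175,150),r)
for c in("top","side"): cv2.imwrite(f"pics/{c}3.png",viewer.read_camera(c)[:,:,::-1])
g=W(-25,33,20)
print(locate("vise",g,vise,[g[0],g[1],TH,-10,48],[8,8,.1,10,-10],shot=False)); print(st())
a=cv2.imread("pics/top3.png")[180:270,220:400];b=cv2.imread("pics/side3.png")[170:290,230:410]
cv2.imwrite("pics/c3.png",cv2.resize(np.vstack([a,b]),None,fx=2.8,fy=2.8,interpolation=cv2.INTER_CUBIC))
E
```

```text
[ 11.85 -62.8   33.37 -19.01  -1.29]
[ 12.1  -62.8   33.38 -23.1   -1.66]
[ 2.02962609e+00 -2.39796212e+00 -1.46832832e-16]
vise {'top': np.float64(819.0), 'side': np.float64(910.0)}
(array([ 5.75831744e+02,  7.41644523e+01, -1.87201741e-01, -6.42047769e+00,
        4.62917975e+01]), np.float64(0.23209605209605208))
(15.325, np.float64(-79.98464363465419), np.float64(174.29357571860177), np.float64(-0.04654847792067843), np.float64(0.19887490033745903))
```

View pics/c3.png

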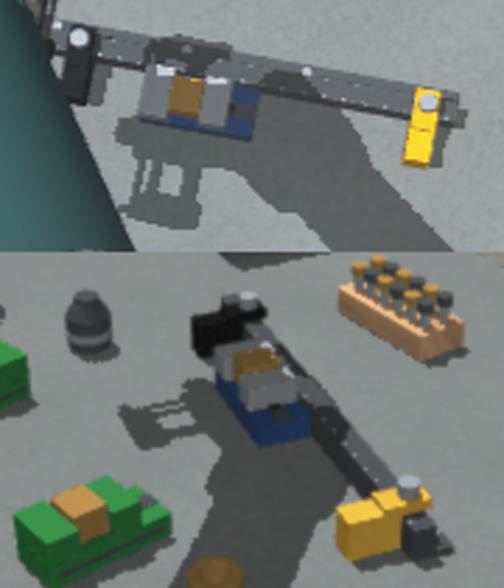

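The vise is flat on the rail, with the fit at rail-frame (-26, 40) and its left end at y≈95. The black stop's inner face is at y≈147, so I'll lower the closed fingers at y=121 and push sideways.

```bash
python3 - <<'E'
from h import *
robot.servo_line(W(-30,121,120),feed=200); 
robot.servo_line(W(-30,121,70),feed=150);print(np.round(st(),2))
robot.servo_line(W(-30,121,10),feed=80); s=robot.observe();print(np.round(st(),2),s["contact_force"])
for x,y in((-30,106),(-29.5,95),(-29,75),(-28.5,45),(-28,15),(-27.5,-10),(-27,-25)):
    robot.servo_line(W(x,y,10),feed=45); s=st(); print(np.round(s,2))
    if abs(s[4])>30: break
E
```

```text
[ 16.36 -30.39 122.18   0.69   0.62]
[ 17.26 -29.69 121.13  -0.94   0.29] [-0.87870048  0.44332548  0.0364829 ]
[ 17.74 -29.81 105.59  -0.21   0.32]
[ 18.13 -29.79  95.33  -1.84   2.99]
[ 18.73 -29.52  75.67  -2.86   4.84]
[ 19.54 -29.28  45.89  -3.36   5.55]
[ 20.36 -29.01  15.87  -3.     5.13]
[ 21.07 -28.66  -9.23  -3.47   5.39]
[ 21.55 -28.33 -24.49  -3.18   5.04]
```

```bash
python3 - <<'E'
from h import *
robot.servo_line(W(-27,-33,10),feed=45)
for y in np.arange(-34.5,-62,-1.5):
    robot.servo_line(W(-27,y,10),feed=30); s=st(); print(np.round(s,2))
    if s[4]>18: break
y1=s[2]
robot.servo_line(W(-29,y1+25,10),feed=60)
robot.servo_line(W(-32,y1+30,130),feed=150)
robot.servo_line(W(-140,170,180),feed=250)
for c in("top","side"): cv2.imwrite(f"pics/{c}4.png",viewer.read_camera(c)[:,:,::-1])
g=W(-25,-109,20)
print(locate("vise",g,vise,[g[0],g[1],TH,-10,48],[8,8,.1,10,-10],shot=False)); print(st(),g)
a=cv2.imread("pics/top4.png")[180:290,220:400];b=cv2.imread("pics/side4.png")[200:300,260:440]
cv2.imwrite("pics/c4.png",cv2.resize(np.vstack([a,b]),None,fx=2.8,fy=2.8,interpolation=cv2.INTER_CUBIC))
E
```

```text
[ 22.12 -28.05 -34.12  -3.19   4.05]
[ 22.38 -28.01 -35.49  -4.08   5.77]
[ 22.62 -28.05 -36.94  -3.15   4.6 ]
[ 22.88 -28.02 -38.48  -3.14   5.79]
[ 23.12 -28.03 -39.98  -3.64   4.88]
[ 23.38 -28.03 -41.46  -2.83   4.64]
[ 23.62 -28.03 -42.97  -2.95   3.75]
[ 23.88 -28.04 -44.46  -3.28   5.42]
[ 24.12 -28.   -45.94  -3.55   5.1 ]
[ 24.38 -27.99 -45.94  -2.24   8.06]
[ 24.62 -28.02 -45.95  -2.33  11.32]
[ 24.88 -28.01 -45.98  -3.4   14.14]
[ 25.12 -28.   -45.98  -4.78  16.6 ]
[ 25.38 -27.99 -46.03  -3.09  19.19]
vise {'top': np.float64(828.0), 'side': np.float64(951.0)}
(array([ 5.52260421e+02, -7.14984942e+01, -1.64974280e-01,  4.00562310e+00,
        4.82358251e+01]), np.float64(0.45806094241594897))
(28.2583, np.float64(-139.34056341210328), np.float64(168.6465119032698), np.float64(-0.6975117311157896), np.float64(-1.1045674570981947)) [552.33264505 -72.8706768   20.        ]
```

View pics/c4.png

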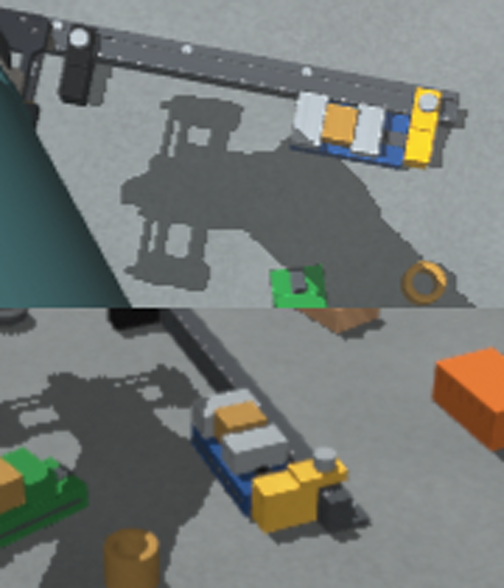

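The picture shows the vise's end on the yellow stop and its long side on the rail. The fitted yaw of -0.165 matches the rail. The contact was firm, and the inward force held at about 3 N all along the push. The robot is clear and the other things haven't moved, so I'm handing in.

```bash
python3 -c "
from cell import robot
print(robot.job_done())"
```

```text
the job is handed in; nothing more can be done
None
```

I pushed the vise flat against the rail, slid it along to butt against the yellow stop, and handed the job in with the robot clear; the clock read about 28 s just before.

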